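Stack a small satellite's modules on the assembly jig

TASK

Build the satellite stack on the assembly jig, one module after another: set the battery module (two round cells lying in it) on the jig's pedestal, then the reaction-wheel module (one big round disc) on the battery, then the computer module (flat square chips) on the wheel module, and last the closed cover plate on top. Every part lies right way up and square, its long side along the jig's long side and its edges flush with the part below, either way round; let go of each one. Leave the empty spare frame where it lies.

Things in the scene. Friction and masses are not known exactly. Their poses are not given: they have to be found in the camera images.
- jig_seat (a point): Assembly jig, fixed to the table: a dark base plate 104 x 76 x 6 mm with a black pedestal 80 (x) x 58 (y) x 8 mm standing centred on it, the same outline as the modules. This point is the centre of the pedestal's top face, 14 mm above the table; x runs along the long side, z up.
- battery_c (a point): Battery module, loose, about 0.24 kg: open-topped aluminium frame 80 mm long (x) by 58 mm wide (y) and 24 mm high, outer walls upright and plain, with two grey round cells (18 mm thick, 60 mm long) lying side by side along x inside, below the rim. This point is its centre, half-way up (12 mm above its underside); x along its long side, z up. It is gripped across its 58 mm width (along y).
- wheel_c (a point): Reaction-wheel module, loose, about 0.28 kg: open-topped aluminium frame 80 mm long (x) by 58 mm wide (y) and 28 mm high, with one steel disc 43 mm across inside, below the rim. This point is its centre, half-way up (14 mm above its underside); axes and grip as for the battery module.
- computer_c (a point): Computer module, loose, about 0.15 kg: open-topped aluminium frame 80 mm long (x) by 58 mm wide (y) and 20 mm high, with flat square black chips and a row of pins inside, below the rim. This point is its centre, half-way up (10 mm above its underside); axes and grip as for the battery module.
- cover_c (a point): Cover plate, loose, about 0.14 kg: closed aluminium plate 80 mm long (x) by 58 mm wide (y) by 12 mm thick, with a flat white square antenna 25 x 25 x 4 mm standing in the middle of its top. This point is the plate's centre, half-way up the 12 mm (6 mm above its underside); axes and grip as for the battery module.
- spare_c (a point): Empty spare frame, loose, not part of the job: the same aluminium frame 80 mm long (x) by 58 mm wide (y) and 24 mm high, with nothing inside, so the table shows through. This point is its centre, half-way up (12 mm).
Things that resemble listed ones, but are neither listed nor needed, are in the scene too. Leave any blue or red look-alike of the part that bears computer_c alone. What is shaped like the part that bears wheel_c but blue is not meant.

How it is judged (in metres and radians):
On the way, in this order (a step that is already met when the one before it is completed fails the run):
1. battery module set squarely on the jig pedestal and released (horizontal distance between battery_c and jig_seat below 0.008 m and z of battery_c in the frame of jig_seat between 0.008 and 0.016 m and angle between the x axis of battery_c and the x axis of jig_seat, either way round below 0.17 rad and angle between battery_c's own z axis and vertical below 0.08 rad and contact force between the fingers and battery below 0.1 N), for 0.2 s.
2. reaction-wheel module set on the battery module and released (horizontal distance between wheel_c and battery_c below 0.008 m and z of wheel_c in the frame of battery_c between 0.022 and 0.03 m and angle between the x axis of wheel_c and the x axis of jig_seat, either way round below 0.17 rad and angle between wheel_c's own z axis and vertical below 0.08 rad and contact force between the fingers and wheel below 0.1 N), for 0.2 s.
3. computer module set on the reaction-wheel module and released (horizontal distance between computer_c and wheel_c below 0.008 m and z of computer_c in the frame of wheel_c between 0.02 and 0.028 m and angle between the x axis of computer_c and the x axis of jig_seat, either way round below 0.17 rad and angle between computer_c's own z axis and vertical below 0.08 rad and contact force between the fingers and computer below 0.1 N), for 0.2 s.
4. cover plate set on the computer module and released (horizontal distance between cover_c and computer_c below 0.008 m and z of cover_c in the frame of computer_c between 0.012 and 0.02 m and angle between the x axis of cover_c and the x axis of jig_seat, either way round below 0.17 rad and angle between cover_c's own z axis and vertical below 0.08 rad and contact force between the fingers and cover below 0.1 N), for 0.2 s.
At the end, for the whole second after the job is handed in: The stack stands on the jig in the order battery, reaction wheel, computer, cover: each part's centre within 8 mm (level) of the one below and of the right height above it within 4 mm, long side within 0.17 rad of the jig's long side (either way round), upright within 0.08 rad, at rest (horizontal distance between battery_c and jig_seat below 0.008 m and z of battery_c in the frame of jig_seat between 0.008 and 0.016 m and angle between the x axis of each of battery_c, wheel_c, computer_c, cover_c and the x axis of jig_seat, either way round below 0.17 rad and angle between each of battery_c, wheel_c, computer_c, cover_c's own z axis and vertical below 0.08 rad and linear speed of each of battery, wheel, computer, cover below 0.02 m/s and horizontal distance between wheel_c and battery_c below 0.008 m and z of wheel_c in the frame of battery_c between 0.022 and 0.03 m and horizontal distance between computer_c and wheel_c below 0.008 m and z of computer_c in the frame of wheel_c between 0.02 and 0.028 m and horizontal distance between cover_c and computer_c below 0.008 m and z of cover_c in the frame of computer_c between 0.012 and 0.02 m); the robot touches nothing.
It fails at once if the empty spare frame is moved more than 20 mm (distance of spare_c from where it was at the start of the episode above 0.02 m).
It also fails if it takes over 125 s, if anything falls off the work surface, if the arm or the gripper's body presses on something with over 40 N, if the wrist force passes 120 N, or if a joint passes its speed limit or range.

ROBOT

A 6-joint arm with a two-finger parallel gripper is mounted at the origin on the work surface. World frame = base frame: x ahead of the robot, y to its left, z up, the work surface at z = 0. Lengths are in m, angles in degrees, forces in N, time in s.
With the tool pointing down it reaches from about 0.35 to 0.875 m from the base axis. Payload 4.2 kg.
Tool frame: the origin (TCP) lies at the centre of the arm's flange, where the gripper is bolted on; the fingertips stand 182 mm ahead of it and the grasp point (between the pads) lies 164 mm ahead of it (r.nose_length is the distance from the TCP to the fingertips, in m); z points along the fingers, y is the line along which they close (so a half turn about z gives the same grasp; the last joint's range is limited). The gripper opens to 87 mm and grips with 3 to 60 N. Pads are 19 mm wide; open, the fingers measure 117 mm over their backs; the gripper's body (75 mm by 190 mm) begins 51 mm behind the grasp point.
Start: joints at [87.296, 22.042, 0.453, 0, -68.411, -14.817], TCP at [0.188, 0.596, 0.405] pointing down, gripper open.
Joint ranges: [-179.83, 179.83], [-69.29, 118.12], [-61.27, 80.66], [-181.25, 117.63], [-171.15, -9.14], [-177.46, 177.46]. Speed limits (degrees/s): [159.86, 159.86, 180, 180, 180, 180].

INTERFACE

Orientations are given as a 3x3 rotation matrix whose columns are the frame's x, y, z axes.
In Python, from station import r, vision gives the robot as it stands. The module is installed in compiled form; this text tells all that it offers.
- The arm moves only by the shell command python3 -m creep 'ROWS'. ROWS is JSON, a list of rows, each a list of 7 numbers: the opening, from -1 (shut) to 1 (fully open), then the shift along the tool's x, y, z in mm, then the turn, a rotation vector about the tool's x, y, z in degrees. A call has 1 to 8 rows; each row is the pose to reach, as a shift and turn from the pose commanded when the call began, along the tool's axes at that moment; what a row does not reach only later rows make up. A row lasts 1/12 s, in which the tool goes at most 41.7 mm and 7.16 degrees, less where a joint would pass 70% of its speed; a pose out of reach is approached as far as the arm can. A call with a gripper value outside its range is refused whole. The fingers move at their own pace and stop on an object; the grip force is fixed at half the most. Time passes only in rows, so rows that repeat a pose let the fingers close. It gives the time, the measured TCP pose, the force, the opening and the grip force at its end, in the units of the state.
- r.sense(): the state, without advancing time (a new reading comes with each control period).
- vision.capture(name): name is "scene" or "side" or "wrist"; returns (picture, depth): 480x640x3 uint8, red, green, blue; 480x640 float32, m along the optical axis (not along the pixel's ray), 0 where there is no reading.
- vision.camera_model(name): a dict with "vertical_fov" (degrees; the focal length in pixels is half the picture's height over the tangent of half this angle, whatever the lens; pixels are square), "cx", "cy" (the principal point, pixels), "extrinsics" (4x4, takes a point from camera to world coordinates); the wrist camera has in their place "mount" (4x4, takes a point from camera to tool coordinates, whose origin is the TCP and whose axes are the flange's). Camera axes: x right, y down, z forward; pixel columns grow to the right and rows downward; lengths in m; the calibration is good to about 2 mm. A picture is of the moment at which its call begins: read the wrist's pose just before it. camera_model takes no time and is no camera call.
- r.finish_job(): hands the job in; it is judged then, once.
Trained networks look in the newest picture that a camera, given by its name, has taken for a name from the list of things; names that differ only in an ending like _2 or _b are one class to them, and where a whole thing is asked for, a point or a joint stands for the part that bears it (a point fixed in the world has none). Each returns a list of dicts, best first, with "conf" (0 to 1); they miss things now and then, are a little off and sometimes report something else, mostly with a low value. They report only what shows in the picture. A call takes as long as a camera call. They do not tell look-alikes from the thing itself.
- vision.find_in(camera, thing): "uv" ([column, row] in pixels, amid what is visible of it).
- vision.cut_out(camera, thing): "region" (480x640 bool, what is visible of it) and "uv" ([column, row] in pixels, amid what is visible of it).
The state is a dict: "time_s": time; "joints": joint angles; "joint_velocities": joint speeds; "effort": joint torques, N m; "tcp_pos": TCP position; "ee_rot": TCP orientation; "wrist_force": force on the tool from outside, world axes, zero at the start; "moment": the same for the moment, N m; "gripper_width": opening from 0.0 (shut) to 1.0 (fully open); "gripper_force": force on a finger pad.
Only numpy, scipy, OpenCV 4.12 (cv2) and the standard library are available. Lean on these libraries where they do the work, as an engineer would, in place of code of your own. Each camera call takes 0.05 s, during which the arm holds its last target. There are 200 camera calls.

## Working session

There is one attempt and no reset: what is moved stays moved. The work goes in short steps, Python scripts to look and compute and a shell command to move; the robot and the scene stay as the last step left them, time stands still between calls to the robot, and variables do not carry over. Pictures are saved under pics/ and viewed, at most 14 in all, crops included, and the job is handed in when it is done.

```bash
mkdir -p pics; cat > h.py <<'E'
import numpy as np, cv2
from station import r, vision
def K(n):
    m=vision.camera_model(n); f=240/np.tan(np.radians(m["vertical_fov"])/2); return f,m["cx"],m["cy"],m
def cap(n):
    s=r.sense(); p,d=vision.capture(n); f,cx,cy,m=K(n)
    if n=="wrist":
        T=np.eye(4);T[:3,:3]=np.array(s["ee_rot"]);T[:3,3]=s["tcp_pos"];T=T@np.array(m["mount"])
    else: T=np.array(m["extrinsics"])
    return p,d,(f,cx,cy,T)
def cloud(d,c):
    f,cx,cy,T=c; v,u=np.mgrid[:480,:640]; P=np.stack([(u-cx)/f*d,(v-cy)/f*d,d],-1)
    return P@T[:3,:3].T+T[:3,3]
def save(p,n): cv2.imwrite("pics/"+n+".png",p[...,::-1])
E
python3 - <<'E'
from h import *
s=r.sense();print({k:np.round(v,3).tolist() for k,v in s.items()}, r.nose_length)
ims=[]
for n in("scene","side","wrist"):
    p,d,c=cap(n);save(p,n);P=cloud(d,c);np.savez("/tmp/"+n,p=p,d=d,P=P,T=c[3]);print(n,c[0],np.round(c[3],3).tolist())
    if n!="wrist":
        for t in("battery_c","wheel_c","computer_c","cover_c","spare_c"):
            for o in vision.cut_out(n,t):
                R=o["region"]&(d>0);q=P[R]; u=np.round(o["uv"])
                print(t,u,round(o["conf"],2),R.sum(),np.round(np.median(q,0),3) if len(q) else 0, np.round(np.percentile(q[:,2],97),3) if len(q) else 0)
        
E
```

```text
{'time_s': 0.0, 'joints': [87.296, 22.09, 0.381, -0.028, -68.411, -14.816], 'joint_velocities': [-0.013, -0.036, 0.03, 0.025, -0.002, 0.021], 'effort': [-0.001, -39.067, 18.741, 4.22, 0.011, -0.0], 'tcp_pos': [0.188, 0.596, 0.404], 'ee_rot': [[0.954, -0.301, -0.001], [-0.301, -0.954, -0.002], [0.0, 0.002, -1.0]], 'wrist_force': [0.235, -0.302, -0.306], 'moment': [-0.015, 0.015, -0.004], 'gripper_force': 0.0, 'gripper_width': 0.999} 0.1822
scene 619.4916968172056 [[-0.666, 0.576, -0.475, 1.065], [0.746, 0.525, -0.409, 0.507], [0.014, -0.627, -0.779, 0.952], [0.0, 0.0, 0.0, 1.0]]
battery_c [369. 250.] 0.87 1349 [0.455 0.101 0.019] 0.025
wheel_c [425. 311.] 0.89 1673 [0.49  0.267 0.022] 0.03
wheel_c [450. 249.] 0.84 1500 [0.352 0.216 0.021] 0.03
computer_c [494. 339.] 0.92 1640 [0.454 0.389 0.008] 0.022
computer_c [357. 352.] 0.86 1773 [0.63  0.224 0.006] 0.021
computer_c [440. 384.] 0.86 1910 [0.589 0.366 0.008] 0.022
cover_c [183. 226.] 0.97 991 [ 0.655 -0.207  0.011] 0.016
cover_c [358. 351.] 0.48 1586 [0.63  0.224 0.007] 0.021
spare_c [288. 194.] 0.72 824 [ 0.443 -0.105  0.016] 0.026
side 566.8710035726914 [[0.72, -0.434, 0.541, -0.116], [-0.694, -0.434, 0.575, -0.631], [-0.015, -0.789, -0.614, 0.774], [0.0, 0.0, 0.0, 1.0]]
battery_c [287. 257.] 0.61 973 [0.449 0.09  0.018] 0.024
wheel_c [217. 256.] 0.9 1058 [0.346 0.205 0.02 ] 0.028
wheel_c [251. 219.] 0.87 893 [0.481 0.259 0.02 ] 0.028
computer_c [260. 187.] 0.94 628 [0.591 0.366 0.01 ] 0.02
computer_c [210. 201.] 0.64 683 [0.457 0.386 0.01 ] 0.02
computer_c [312. 205.] 0.59 636 [0.632 0.225 0.01 ] 0.02
cover_c [466. 287.] 0.64 1045 [ 0.646 -0.218  0.011] 0.016
spare_c [354. 319.] 0.79 972 [ 0.437 -0.108  0.015] 0.025
wrist 372.5601358554995 [[-0.3, -0.922, -0.243, 0.254], [-0.954, 0.29, 0.077, 0.574], [-0.001, 0.255, -0.967, 0.385], [0.0, 0.0, 0.0, 1.0]]
```

View pics/scene.png

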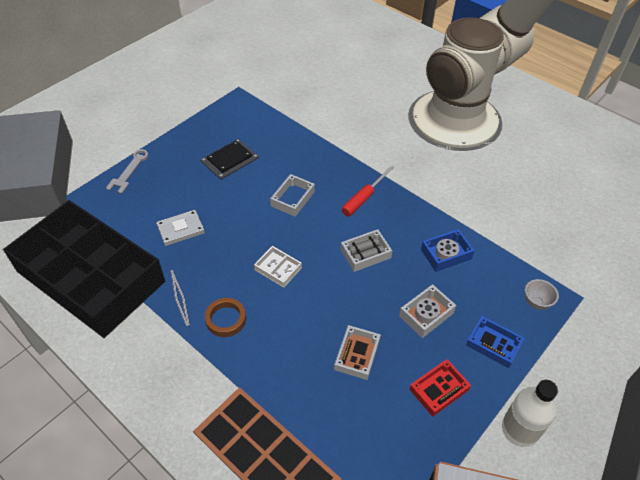

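```bash
cat > rect.py <<'E'
from h import *
# rect of points near guess, in z band, frame rim -> minAreaRect
def fit(P,d,x,y,z0,z1,R=.056):
    q=P[(d>0)&(np.hypot(P[...,0]-x,P[...,1]-y)<R)&(P[...,2]>z0)&(P[...,2]<z1)]
    (c,wh,a)=cv2.minAreaRect((q[:,:2]*1000).astype(np.float32))
    if wh[0]<wh[1]: a+=90; wh=wh[::-1]
    return np.round(c,1),np.round(wh,1),round((a+90)%180-90,1),len(q),round(float(np.median(q[:,2])*1000),1)
E
python3 - <<'E'
from rect import *
for n in("scene","side"):
    D=np.load("/tmp/%s.npz"%n)
    for t,x,y,z in(("bat",.452,.096,24),("wheelA",.485,.263,28),("wheelB",.349,.21,28),("cA",.455,.387,20),("cB",.63,.224,20),("cC",.59,.366,20),("cov",.65,-.213,12),("spare",.44,-.106,24)):
        print(n,t,*fit(D["P"],D["d"],x,y,(z-4)/1e3,(z+5)/1e3))
    P=D["P"];m=(D["d"]>0)&(P[...,2]>.009)&(P[...,2]<.02)&(D["p"].max(-1)<70)&(P[...,0]>.3)
    k,l,s,cc=cv2.connectedComponentsWithStats(m.astype(np.uint8))
    for i in range(1,k):
        if s[i,4]>150: print(n,"dark",np.round(cc[i]),s[i,4],np.round(np.median(P[l==i],0),3))
p=np.load("/tmp/scene.npz")["p"];save(cv2.resize(p[215:420,310:550],(800,683))[:600],"crop")
E
```

```text
scene bat [451.7  98.1] [83.3 63. ] -24.1 585 22.3
scene wheelA [486.1 265.9] [83.1 59.7] -8.8 586 27.0
scene wheelB [348.2 214.7] [83.9 61.8] -24.6 521 26.9
scene cA [455.4 388.2] [80.  62.9] -81.6 507 19.4
scene cB [630.9 224.8] [82.4 58.3] 23.6 474 19.3
scene cC [590.1 366.5] [82.2 59.8] -13.0 552 19.4
scene cov [ 651.6 -212.4] [79.9 62.1] -23.4 912 11.5
scene spare [ 441.3 -104.3] [84.1 61.4] 12.9 318 22.9
scene dark [229. 156.] 707 [ 0.452 -0.285  0.013]
scene dark [107. 305.] 433 [ 0.871 -0.133  0.014]
scene dark [ 95. 292.] 158 [ 0.857 -0.204  0.014]
side bat [452.6  96.2] [80.9 64. ] -23.9 360 21.8
side wheelA [486.1 264.2] [82.2 63.2] -8.4 230 26.1
side wheelB [348.7 212.1] [79.8 64.4] -25.0 266 26.1
side cA [455.6 386.8] [86.  60.8] -82.1 178 18.3
side cB [631.  222.8] [85.  60.3] 23.0 177 18.4
side cC [590.2 364.1] [81.  65.2] -13.5 165 18.2
side cov [ 651.6 -214.7] [82.  61.3] -23.7 828 11.4
side spare [ 442.4 -106.5] [84.5 60.1] 12.5 337 22.7
side dark [527. 269.] 551 [ 0.769 -0.278  0.015]
side dark [434. 361.] 1263 [ 0.448 -0.29   0.013]
```

```bash
cat > go.py <<'E'
import sys
from h import *
# args: x y tipz yaw(mm,deg) -> shift and turn in tool axes
def go(x,y,tz,yaw):
    s=r.sense();R=np.array(s["ee_rot"]);p=np.array(s["tcp_pos"])
    best=None
    for a in(yaw,yaw+180):
        c,n=np.cos(np.radians(a)),np.sin(np.radians(a))
        G=np.array([[c,n,0],[n,-c,0],[0,0,-1.]])
        v=np.degrees(cv2.Rodrigues(R.T@G)[0].ravel())
        if best is None or np.linalg.norm(v)<np.linalg.norm(best): best=v
    sh=R.T@(np.array([x,y,tz+182.2])-p*1000)
    print("t",s["time_s"],"shift",np.round(sh,1),"turn",np.round(best,1),"j",np.round(s["joints"]),"w",round(s["gripper_width"],3))
if __name__=="__main__": go(*map(float,sys.argv[1:5]))
E
python3 - <<'E'
from rect import *
for n in("scene","side"):
    D=np.load("/tmp/%s.npz"%n); print(n,*fit(D["P"],D["d"],.45,-.287,.011,.018,.08))
E
python3 go.py 452 97 110 -24
```

```text
scene [ 448.7 -280.9] [84.9 73.2] -7.6 644 13.7
side [ 449.8 -288.1] [84.  60.1] -6.4 1216 13.3
t 0.65 shift [401.9 396.4 112.5] turn [-0.   0.   6.5] j [ 87.  22.   0.  -0. -68. -15.] w 1.0
```

View pics/crop.png

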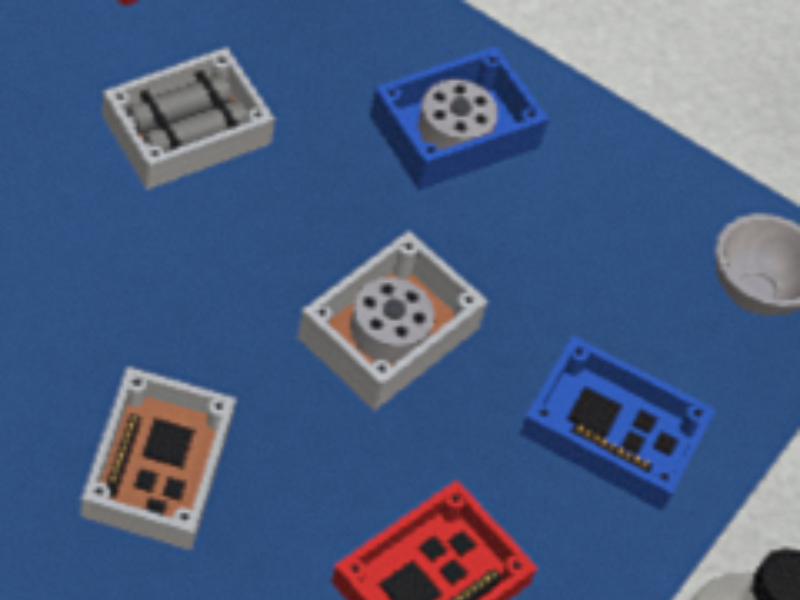

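The crop shows the silver parts clearly apart from the coloured ones (scene pixels):
- **Battery:** silver with cells at (367,249). It could be confused with the empty spare at (292,194) or the white tray at (277,265).
- **Wheel:** silver at (428,310). The blue look-alike is at (447,249).
- **Computer:** silver at (357,352). The look-alikes are blue (494,340) and red (440,387).
- **Cover:** (181,227), with the white square. The jig is at (229,157).

I choose the silver ones and go above the battery.

```bash
python3 -m creep '[[1,28,28,0,0,0,2],[1,56,56,0,0,0,4],[1,84,84,10,0,0,6.5],[1,112,112,20,0,0,6.5],[1,140,140,30,0,0,6.5],[1,168,168,40,0,0,6.5],[1,196,196,50,0,0,6.5],[1,224,224,60,0,0,6.5]]'; python3 go.py 452 97 110 -24
```

```text
time_s: 1.32
tcp_pos: [0.3347, 0.3131, 0.3448]
ee_rot: [[0.914, -0.406, 0.001], [-0.406, -0.914, 0.001], [0.0, -0.001, -1.0]]
wrist_force: [1.7, 0.3, -0.1]
gripper_width: 1.003
gripper_force: 0.0
t 1.3167 shift [195.  149.8  52.4] turn [-0.1 -0.   0. ] j [ 64.   9. -27.   0. -54.   3.] w 1.003
```

```bash
python3 -m creep '[[1,33,25,8,0,0,0],[1,65,50,17,0,0,0],[1,98,75,26,0,0,0],[1,130,100,35,0,0,0],[1,163,125,44,0,0,0],[1,195,150,52,0,0,0],[1,195,150,52,0,0,0],[1,195,150,52,0,0,0]]'; cat > look.py <<'E'
import sys
from rect import *
# args: name x y ztop(mm): wrist fit of top face
n,x,y,z=sys.argv[1],*map(float,sys.argv[2:5])
p,d,c=cap("wrist");save(p,n);P=cloud(d,c)
print("wrist",*fit(P,d,x/1e3,y/1e3,(z-4)/1e3,(z+5)/1e3))
E
python3 look.py w1 452 97 24; python3 go.py 452 97 4 -24
```

```text
time_s: 1.98
tcp_pos: [0.452, 0.0965, 0.2922]
ee_rot: [[0.911, -0.412, -0.001], [-0.412, -0.911, -0.001], [-0.001, 0.001, -1.0]]
wrist_force: [-0.2, -0.4, -0.5]
gripper_width: 1.004
gripper_force: 0.0
wrist [452.   96.6] [80.7 58.1] -23.5 5611 22.6
t 2.0333 shift [  0.6   0.6 106.5] turn [ 0.  -0.  -0.2] j [ 32.  13. -31.   0. -46.  33.] w 1.001
```

View pics/w1.png

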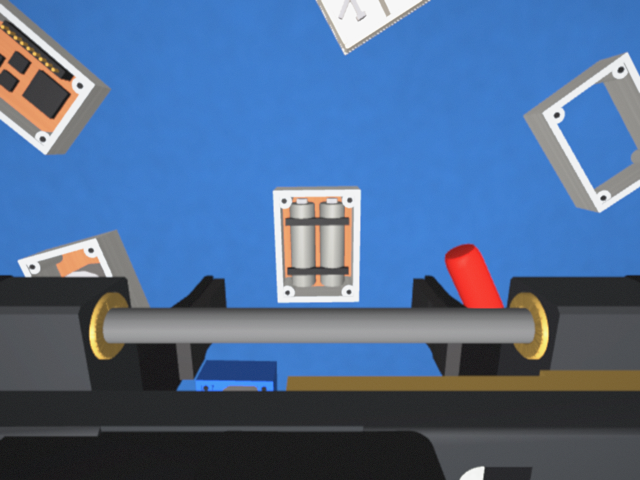

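Wrist view: the battery (two cells) is at (317,245), centred between the fingers. The red screwdriver at (470,275) is clear of them. Descend and grip.

```bash
python3 -m creep '[[1,0.5,0.5,30,0,0,0],[1,0.5,0.5,60,0,0,0],[1,0.5,0.5,85,0,0,0],[1,0.5,0.5,98,0,0,0],[1,0.5,0.5,106,0,0,0],[1,0.5,0.5,106,0,0,0],[0.2,0.5,0.5,106,0,0,0],[-1,0.5,0.5,106,0,0,0]]';python3 -m creep '[[-1,0,0,0,0,0,0],[-1,0,0,0,0,0,0],[-1,0,0,0,0,0,0],[-1,0,0,0,0,0,0],[-1,0,0,-20,0,0,0],[-1,0,0,-60,0,0,0],[-1,0,0,-90,0,0,0],[-1,0,0,-90,0,0,0]]'; python3 go.py 450 -287 94 -7
```

```text
time_s: 2.7
tcp_pos: [0.452, 0.0988, 0.1879]
ee_rot: [[0.914, -0.406, 0.002], [-0.406, -0.914, 0.001], [0.002, -0.002, -1.0]]
wrist_force: [0.3, -0.0, -0.9]
gripper_width: 0.918
gripper_force: 0.0
time_s: 3.37
tcp_pos: [0.4533, 0.0987, 0.2822]
ee_rot: [[0.914, -0.406, 0.011], [-0.406, -0.914, 0.005], [0.008, -0.01, -1.0]]
wrist_force: [2.1, 0.9, -2.3]
gripper_width: 0.658
gripper_force: 30.0
t 3.3667 shift [153.5 353.8   3.9] turn [ -0.5  -0.5 -16.9] j [ 32.  14. -31.   0. -44.  34.] w 0.658
```

```bash
python3 -m creep '[[-1,5,20,0,0,0,-2],[-1,14,58,0,0,0,-5],[-1,22,96,0,0,0,-8],[-1,30,135,0,0,0,-11],[-1,38,175,0,0,0,-14],[-1,46,215,0,0,0,-17],[-1,54,250,0,0,0,-17],[-1,60,285,0,0,0,-17]]';python3 -m creep '[[-1,5,20,0,0,0,0],[-1,10,40,0,0,0,0],[-1,15,50,0,0,0,0],[-1,20,50,0,0,0,0],[-1,20,50,0,0,0,0]]';python3 look.py w2 450 -287 14; python3 go.py 450 -287 94 -7
```

```text
time_s: 4.03
tcp_pos: [0.3891, -0.1886, 0.276]
ee_rot: [[0.992, -0.123, -0.001], [-0.123, -0.992, 0.0], [-0.001, -0.0, -1.0]]
wrist_force: [0.8, 0.7, -2.6]
gripper_width: 0.662
gripper_force: 30.0
time_s: 4.45
tcp_pos: [0.4047, -0.2391, 0.2761]
ee_rot: [[0.992, -0.123, -0.0], [-0.123, -0.992, 0.0], [-0.0, -0.0, -1.0]]
wrist_force: [-0.8, 0.2, -2.2]
gripper_width: 0.663
gripper_force: 30.0
wrist [ 450.1 -288.7] [79.8 58.5] -7.0 10255 14.4
t 4.5 shift [51.3 42.5 -0.2] turn [-0.   0.1 -0. ] j [-11.  15. -31.  -0. -44.  94.] w 0.663
```

View pics/w2.png

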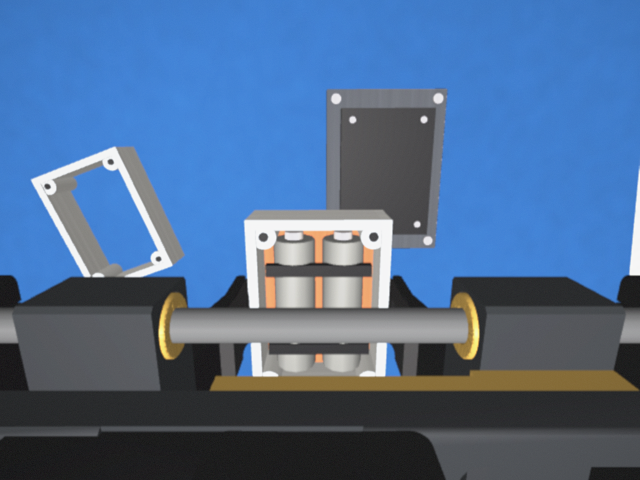

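Wrist view: the battery is held square at (320,290) and the jig pedestal is ahead at (387,170). Check the held part's offset in the tool frame, then place it.

```bash
cat > held.py <<'E'
import sys
from rect import *
# args: rim height above tip (mm), jig yaw: held part centre/yaw vs tool, via the camera
h=float(sys.argv[1]);s=r.sense();R=np.array(s["ee_rot"]);t=np.array(s["tcp_pos"])*1e3
p,d,c=cap("wrist");P=cloud(d,c);tip=t[2]-182.2
q=P[(d>0)&(np.hypot(P[...,0]-t[0]/1e3,P[...,1]-t[1]/1e3)<.07)&(abs(P[...,2]*1e3-tip-h)<8)]*1e3
L=(q-t)@R
L=L[abs(L[:,1])<31]
print("n",len(L),"tool x max/min",np.percentile(L[:,0],[99.5,.5]).round(1),"y",np.percentile(L[:,1],[.5,99.5]).round(1),"rim above tip",np.round(182.2-np.percentile(L[:,2],[5,50]),1))
a=L[L[:,0]>L[:,0].max()-12]; b=[]
for lo in range(-26,26,4):
    m=(a[:,1]>=lo)&(a[:,1]<lo+4)
    if m.sum()>5:b.append((lo+2,a[m,0].max()))
b=np.array(b);print("front edge slope deg",np.degrees(np.polyfit(b[:,0],b[:,1],1)[0]).round(1),"front x",b[:,1].mean().round(1))
E
python3 held.py 20;python3 go.py 450 -288.5 94 -7
```

```text
n 13403 tool x max/min [ 41.  -29.1] y [-29.3  29.7] rim above tip [19.9 16.7]
front edge slope deg 0.2 front x 41.1
t 4.55 shift [51.8 44.3 -0.1] turn [-0.   0.1  0. ] j [-11.  15. -31.  -0. -44.  94.] w 0.66
```

```bash
python3 -m creep '[[-1,20,18,0,0,0,0],[-1,40,35,0,0,0,0],[-1,51,44,10,0,0,0],[-1,51,44,30,0,0,0],[-1,51,44,50,0,0,0],[-1,51,44,65,0,0,0],[-1,51,44,72,0,0,0],[-1,51,44,72,0,0,0]]'; python3 -m creep '[[-1,0,0,1,0,0,0],[-1,0,0,2,0,0,0],[-1,0,0,3,0,0,0],[-1,0,0,3,0,0,0]]';python3 go.py 450 -288.5 19 -7
```

```text
time_s: 5.22
tcp_pos: [0.4489, -0.2877, 0.2031]
ee_rot: [[0.993, -0.121, -0.004], [-0.121, -0.993, 0.001], [-0.004, -0.001, -1.0]]
wrist_force: [0.6, -0.1, -3.0]
gripper_width: 0.66
gripper_force: 30.0
time_s: 5.55
tcp_pos: [0.4496, -0.2888, 0.2025]
ee_rot: [[0.993, -0.122, 0.002], [-0.122, -0.993, -0.0], [0.002, 0.0, -1.0]]
wrist_force: [-0.0, -0.6, -3.3]
gripper_width: 0.666
gripper_force: 30.0
t 5.55 shift [ 0.4 -0.3  1.3] turn [ 0.  -0.1 -0. ] j [-15.  27. -26.   0. -37.  98.] w 0.666
```

```bash
python3 -m creep '[[-1,0,0,1,0,0,0],[-1,0,0,1.5,0,0,0],[-1,0,0,1.5,0,0,0],[-1,0,0,1.5,0,0,0]]'; python3 -m creep '[[0.6,0,0,0,0,0,0],[1,0,0,0,0,0,0],[1,0,0,0,0,0,0],[1,0,0,0,0,0,0],[1,0,0,-25,0,0,0],[1,-30,0,-60,0,0,0],[1,-60,0,-90,0,0,0],[1,-60,0,-90,0,0,0]]';python3 look.py w3 450 -288.5 38; python3 go.py 486 265 94 -9
```

```text
time_s: 5.88
tcp_pos: [0.4496, -0.2889, 0.2013]
ee_rot: [[0.993, -0.122, 0.001], [-0.122, -0.993, -0.001], [0.001, 0.0, -1.0]]
wrist_force: [-1.6, 1.5, 6.6]
gripper_width: 0.661
gripper_force: 30.0
time_s: 6.55
tcp_pos: [0.3874, -0.2813, 0.2942]
ee_rot: [[0.992, -0.123, 0.005], [-0.123, -0.992, -0.002], [0.005, 0.001, -1.0]]
wrist_force: [0.5, 0.5, -0.6]
gripper_width: 1.0
gripper_force: 0.0
wrist [ 450.7 -289.5] [80.  58.2] -6.8 7235 36.7
t 6.6 shift [  29.8 -554.3   16.8] turn [ 0.1 -0.3  1.9] j [-16.  15. -28.   0. -46.  99.] w 0.993
```

View pics/w3.png

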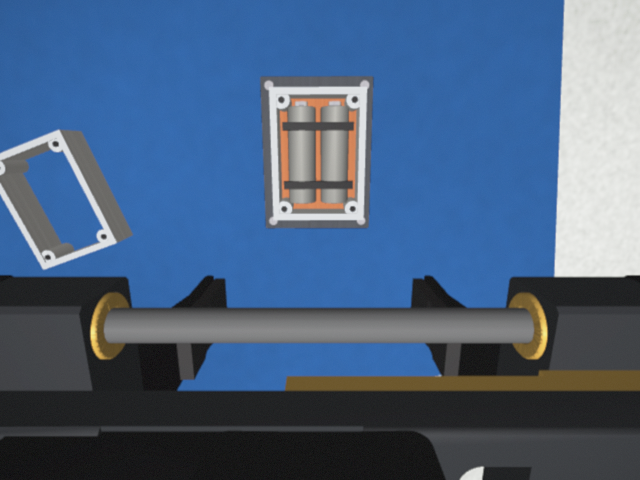

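The battery sits square on the jig at (318,155), released and within 1 mm. Next, the wheel.

```bash
python3 -m creep '[[1,2,-35,0,0,0,2],[1,4,-72,0,0,0,2],[1,6,-110,0,0,0,2],[1,8,-150,0,0,0,2],[1,10,-190,0,0,0,2],[1,12,-230,0,0,0,2],[1,14,-270,0,0,0,2],[1,15,-305,0,0,0,2]]';python3 -m creep '[[1,2,-40,0,0,0,0],[1,4,-80,0,0,0,0],[1,6,-120,0,0,0,0],[1,8,-160,0,0,0,0],[1,10,-200,0,0,0,0],[1,12,-240,0,0,0,0],[1,12,-240,0,0,0,0],[1,12,-240,0,0,0,0]]'; python3 look.py w4 486 265 28; python3 go.py 486 265 6 -9
```

```text
time_s: 7.27
tcp_pos: [0.4426, 0.0221, 0.2895]
ee_rot: [[0.988, -0.156, -0.0], [-0.156, -0.988, -0.0], [-0.0, 0.0, -1.0]]
wrist_force: [0.8, 0.2, 0.9]
gripper_width: 1.001
gripper_force: 0.0
time_s: 7.93
tcp_pos: [0.4919, 0.2571, 0.2884]
ee_rot: [[0.988, -0.154, -0.001], [-0.154, -0.988, -0.001], [-0.001, 0.001, -1.0]]
wrist_force: [-0.5, -0.3, -0.3]
gripper_width: 0.997
gripper_force: 0.0
wrist [488.2 264.3] [76.1 58.2] -8.7 3282 27.8
t 7.9833 shift [ -6.7  -8.7 100.3] turn [0.1 0.1 0. ] j [ 44.  22. -19.  -0. -50.  37.] w 0.998
```

```bash
python3 -m creep '[[1,-6.5,-8.5,30,0,0,0],[1,-6.5,-8.5,60,0,0,0],[1,-6.5,-8.5,80,0,0,0],[1,-6.5,-8.5,92,0,0,0],[1,-6.5,-8.5,100,0,0,0],[1,-6.5,-8.5,100,0,0,0],[0.2,-6.5,-8.5,100,0,0,0],[-1,-6.5,-8.5,100,0,0,0]]';python3 -m creep '[[-1,0,0,0,0,0,0],[-1,0,0,0,0,0,0],[-1,0,0,0,0,0,0],[-1,0,0,0,0,0,0],[-1,0,0,-20,0,0,0],[-1,0,0,-60,0,0,0],[-1,0,0,-100,0,0,0],[-1,0,0,-100,0,0,0]]'; python3 held.py 22; python3 go.py 400 -283 100 -7
```

```text
time_s: 8.65
tcp_pos: [0.4868, 0.2638, 0.1912]
ee_rot: [[0.988, -0.157, 0.001], [-0.157, -0.988, 0.001], [0.001, -0.001, -1.0]]
wrist_force: [0.3, 0.8, -0.4]
gripper_width: 0.921
gripper_force: 0.0
time_s: 9.32
tcp_pos: [0.4883, 0.2655, 0.2981]
ee_rot: [[0.988, -0.154, 0.013], [-0.155, -0.988, 0.009], [0.011, -0.011, -1.0]]
wrist_force: [0.8, 1.7, -1.6]
gripper_width: 0.669
gripper_force: 30.0
n 8950 tool x max/min [ 39.5 -29.4] y [-29.8  30.2] rim above tip [20.5 18.3]
front edge slope deg 0.1 front x 39.6
t 9.3667 shift [ -0.7 554.8   8.1] turn [-0.5 -0.4 -2. ] j [ 45.  21. -18.   0. -50.  36.] w 0.665
```

```bash
python3 -m creep '[[-1,0,20,0,0,0,-1],[-1,0,58,0,0,0,-2],[-1,0,96,0,0,0,-2],[-1,0,135,0,0,0,-2],[-1,0,175,0,0,0,-2],[-1,0,215,0,0,0,-2],[-1,0,255,0,0,0,-2],[-1,0,295,0,0,0,-2]]';python3 -m creep '[[-1,0,40,0,0,0,0],[-1,0,80,0,0,0,0],[-1,0,120,0,0,0,0],[-1,0,160,0,0,0,0],[-1,0,200,0,0,0,0],[-1,0,235,0,0,0,0],[-1,0,250,0,0,0,0],[-1,0,250,0,0,0,0]]'; python3 held.py 22;python3 go.py 450.7 -289.5 46.5 -7
```

```text
time_s: 10.03
tcp_pos: [0.4385, -0.0292, 0.289]
ee_rot: [[0.993, -0.122, -0.003], [-0.122, -0.993, -0.0], [-0.003, 0.001, -1.0]]
wrist_force: [0.1, -0.7, -2.6]
gripper_width: 0.665
gripper_force: 30.0
time_s: 10.7
tcp_pos: [0.4083, -0.278, 0.2885]
ee_rot: [[0.992, -0.127, -0.003], [-0.127, -0.992, 0.001], [-0.003, -0.001, -1.0]]
wrist_force: [0.4, 1.0, -2.4]
gripper_width: 0.665
gripper_force: 30.0
n 8800 tool x max/min [ 39.5 -29.8] y [-29.8  30.2] rim above tip [20.5 18.4]
front edge slope deg 0.1 front x 39.6
t 10.75 shift [43.8  7.5 59.6] turn [-0.1  0.2 -0.3] j [-15.  16. -27.  -0. -47.  98.] w 0.664
```

```bash
python3 -m creep '[[-1,22,4,0,0,0,0],[-1,44,7.5,5,0,0,0],[-1,44,7.5,20,0,0,0],[-1,44,7.5,38,0,0,0],[-1,44,7.5,50,0,0,0],[-1,44,7.5,56,0,0,0],[-1,44,7.5,57,0,0,0],[-1,44,7.5,57,0,0,0]]'; python3 -m creep '[[-1,0,0,1,0,0,0],[-1,0,0,2,0,0,0],[-1,0,0,2.5,0,0,0],[-1,0,0,2.5,0,0,0]]';python3 go.py 450.7 -289.5 46 -7
```

```text
time_s: 11.42
tcp_pos: [0.4524, -0.2876, 0.2329]
ee_rot: [[0.993, -0.121, -0.001], [-0.121, -0.993, 0.0], [-0.001, -0.0, -1.0]]
wrist_force: [1.0, -0.7, -2.6]
gripper_width: 0.661
gripper_force: 30.0
time_s: 11.75
tcp_pos: [0.4523, -0.2883, 0.2312]
ee_rot: [[0.992, -0.122, 0.001], [-0.122, -0.992, -0.0], [0.001, 0.0, -1.0]]
wrist_force: [-0.4, 0.5, -2.2]
gripper_width: 0.661
gripper_force: 30.0
t 11.75 shift [-1.5  1.3  3. ] turn [ 0.  -0.1 -0. ] j [-15.  25. -24.  -0. -41.  98.] w 0.661
```

```bash
python3 -m creep '[[-1,-1.5,1.2,0.5,0,0,0],[-1,-1.5,1.2,1.5,0,0,0],[-1,-1.5,1.2,2.5,0,0,0],[-1,-1.5,1.2,3,0,0,0],[-1,-1.5,1.2,3,0,0,0]]'; python3 go.py 450.7 -289.5 46 -7
```

```text
time_s: 12.17
tcp_pos: [0.4506, -0.2894, 0.229]
ee_rot: [[0.993, -0.122, -0.0], [-0.122, -0.993, -0.0], [-0.0, 0.0, -1.0]]
wrist_force: [-2.4, 1.5, 5.8]
gripper_width: 0.666
gripper_force: 30.0
t 12.1667 shift [0.1 0.1 0.8] turn [ 0.  0. -0.] j [-15.  25. -25.   0. -41.  98.] w 0.666
```

Contact; release, back off, and look.

```bash
python3 -m creep '[[0.6,0,0,0,0,0,0],[1,0,0,0,0,0,0],[1,0,0,0,0,0,0],[1,0,0,0,0,0,0],[1,0,0,-25,0,0,0],[1,-30,0,-60,0,0,0],[1,-60,0,-80,0,0,0],[1,-60,0,-80,0,0,0]]';python3 look.py w5 450.7 -289.5 66; python3 go.py 590 190 110 23.5
```

```text
time_s: 12.83
tcp_pos: [0.388, -0.2817, 0.3117]
ee_rot: [[0.992, -0.123, 0.005], [-0.123, -0.992, -0.001], [0.005, 0.001, -1.0]]
wrist_force: [0.1, 0.2, -0.2]
gripper_width: 0.995
gripper_force: 0.0
wrist [ 449.6 -289.9] [80.1 58.2] -6.8 5186 65.9
t 12.8833 shift [ 140.8 -493.    18.3] turn [  0.1  -0.3 -30.6] j [-16.  14. -27.   0. -49.  99.] w 0.997
```

View pics/w5.png

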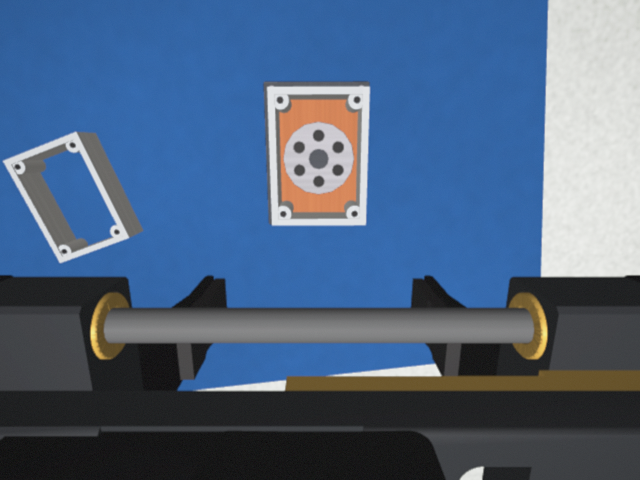

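The wheel module is square on the battery at (318,155). Next, the silver computer.

```bash
python3 -m creep '[[1,10,-36,0,0,0,-5],[1,20,-74,2,0,0,-10],[1,31,-112,4,0,0,-15],[1,42,-150,6,0,0,-20],[1,53,-188,8,0,0,-25],[1,64,-226,10,0,0,-30.5],[1,75,-264,12,0,0,-30.5],[1,86,-300,14,0,0,-30.5]]';python3 go.py 590 190 110 23.5
```

```text
time_s: 13.55
tcp_pos: [0.5141, 0.0077, 0.2927]
ee_rot: [[0.917, 0.399, -0.001], [0.399, -0.917, -0.0], [-0.001, -0.0, -1.0]]
wrist_force: [0.5, -0.8, -0.5]
gripper_width: 1.0
gripper_force: 0.0
t 13.55 shift [ 142.4 -136.8    0.4] turn [-0.   0.1  0. ] j [ 19.  18. -24.   0. -48.  95.] w 1.0
```

```bash
python3 -m creep '[[1,28,-27,0,0,0,0],[1,56,-54,0,0,0,0],[1,84,-81,0,0,0,0],[1,112,-108,0,0,0,0],[1,136,-130,0,0,0,0],[1,136,-130,0,0,0,0],[1,136,-130,0,0,0,0]]';python3 look.py w6 631 224 20;python3 go.py 631 224 4 23.5
```

```text
time_s: 14.13
tcp_pos: [0.5867, 0.1806, 0.2918]
ee_rot: [[0.916, 0.401, -0.002], [0.401, -0.916, -0.001], [-0.002, 0.0, -1.0]]
wrist_force: [-0.8, 0.1, 0.5]
gripper_width: 1.0
gripper_force: 0.0
wrist [631.3 223.3] [79.8 58.3] 23.5 3291 20.2
t 14.1833 shift [ 59.2 -23.1 105.6] turn [0.  0.2 0. ] j [ 32.  27. -10.  -0. -54.  81.] w 0.999
```

View pics/w6.png

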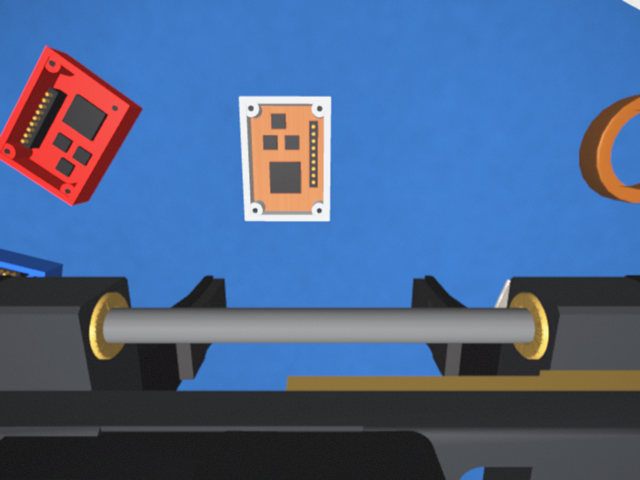

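The silver computer is at (286,158), clear of the red one at (70,125).

```bash
python3 -m creep '[[1,30,-12,0,0,0,0],[1,59.5,-22.5,20,0,0,0],[1,59.5,-22.5,55,0,0,0],[1,59.5,-22.5,82,0,0,0],[1,59.5,-22.5,98,0,0,0],[1,59.5,-22.5,106,0,0,0],[1,59.5,-22.5,106,0,0,0],[0,59.5,-22.5,106,0,0,0]]';python3 -m creep '[[-1,0,0,0,0,0,0],[-1,0,0,0,0,0,0],[-1,0,0,0,0,0,0],[-1,0,0,0,0,0,0],[-1,0,0,0,0,0,0],[-1,0,0,-40,0,0,0],[-1,0,0,-80,0,0,0],[-1,0,0,-120,0,0,0]]'; python3 go.py 400 -283 125 -7
```

```text
time_s: 14.85
tcp_pos: [0.632, 0.2223, 0.1882]
ee_rot: [[0.917, 0.398, 0.0], [0.398, -0.917, -0.0], [0.0, 0.0, -1.0]]
wrist_force: [0.9, -0.1, 0.2]
gripper_width: 0.974
gripper_force: 0.0
time_s: 15.52
tcp_pos: [0.6313, 0.2229, 0.3079]
ee_rot: [[0.917, 0.398, -0.003], [0.398, -0.917, -0.002], [-0.003, 0.0, -1.0]]
wrist_force: [0.5, 0.4, -1.2]
gripper_width: 0.664
gripper_force: 30.0
t 15.5167 shift [-413.7  371.8    2.2] turn [ 0.1  0.2 30.5] j [ 33.  31.  -0.  -0. -60.  80.] w 0.664
```

```bash
python3 -m creep '[[-1,-15,13,0,0,0,4],[-1,-44,39,0,0,0,9],[-1,-74,66,0,0,0,14],[-1,-104,93,0,0,0,19],[-1,-134,120,0,0,0,24],[-1,-164,147,0,0,0,30.5],[-1,-194,174,0,0,0,30.5],[-1,-224,201,0,0,0,30.5]]';python3 go.py 400 -283 125 -7
```

```text
time_s: 16.18
tcp_pos: [0.5048, -0.0521, 0.3077]
ee_rot: [[0.993, -0.122, -0.0], [-0.122, -0.993, 0.0], [-0.0, -0.0, -1.0]]
wrist_force: [0.8, -0.4, -2.2]
gripper_width: 0.662
gripper_force: 30.0
t 16.1833 shift [-75.8 242.    0.5] turn [-0.  0. -0.] j [ 12.  16. -24.  -0. -50.  71.] w 0.662
```

```bash
python3 -m creep '[[-1,-12,38,0,0,0,0],[-1,-24,76,0,0,0,0],[-1,-36,114,0,0,0,0],[-1,-48,152,0,0,0,0],[-1,-60,190,0,0,0,0],[-1,-70,222,0,0,0,0],[-1,-72,230,0,0,0,0],[-1,-72,230,0,0,0,0]]'; python3 held.py 16;python3 go.py 449.8 -289.8 71 -7
```

```text
time_s: 16.85
tcp_pos: [0.4054, -0.2718, 0.3075]
ee_rot: [[0.992, -0.127, -0.001], [-0.127, -0.992, 0.0], [-0.001, -0.0, -1.0]]
wrist_force: [0.4, 0.2, -1.8]
gripper_width: 0.661
gripper_force: 30.0
n 5759 tool x max/min [ 39.9 -34.1] y [-30.2  30.3] rim above tip [15.1 13.6]
front edge slope deg 0.0 front x 40.0
t 16.9 shift [45.8 13.4 54.3] turn [-0.   0.  -0.2] j [-15.  15. -26.  -0. -49.  97.] w 0.657
```

```bash
python3 -m creep '[[-1,24,7,0,0,0,0],[-1,45,13,0,0,0,0],[-1,45,13,15,0,0,0],[-1,45,13,32,0,0,0],[-1,45,13,44,0,0,0],[-1,45,13,49,0,0,0],[-1,45,13,50,0,0,0],[-1,45,13,50,0,0,0]]'; python3 -m creep '[[-1,0,0,0,0,0,0],[-1,0,0,0,0,0,0]]'; python3 go.py 449.8 -289.8 71 -7
```

```text
time_s: 17.57
tcp_pos: [0.4504, -0.2878, 0.2579]
ee_rot: [[0.993, -0.121, -0.0], [-0.121, -0.993, -0.0], [-0.0, 0.0, -1.0]]
wrist_force: [0.4, 0.7, -1.5]
gripper_width: 0.662
gripper_force: 30.0
time_s: 17.73
tcp_pos: [0.4503, -0.2884, 0.2587]
ee_rot: [[0.993, -0.122, 0.002], [-0.122, -0.993, -0.001], [0.002, 0.0, -1.0]]
wrist_force: [-0.4, -1.0, -1.9]
gripper_width: 0.664
gripper_force: 30.0
t 17.7333 shift [-0.3  1.5  5.5] turn [ 0.  -0.1  0. ] j [-15.  22. -23.   0. -44.  98.] w 0.664
```

```bash
python3 -m creep '[[-1,0,1.3,1,0,0,0],[-1,0,1.3,2.5,0,0,0],[-1,0,1.3,3.5,0,0,0],[-1,0,1.3,4.5,0,0,0],[-1,0,1.3,5,0,0,0],[-1,0,1.3,5,0,0,0]]'; python3 go.py 449.8 -289.8 71 -7
```

```text
time_s: 18.23
tcp_pos: [0.4497, -0.2898, 0.2546]
ee_rot: [[0.993, -0.122, 0.001], [-0.122, -0.993, -0.001], [0.001, 0.0, -1.0]]
wrist_force: [-2.9, 2.0, 10.4]
gripper_width: 0.661
gripper_force: 30.0
t 18.2333 shift [ 0.1 -0.   1.4] turn [ 0. -0. -0.] j [-15.  23. -23.   0. -44.  98.] w 0.661
```

```bash
python3 -m creep '[[0.6,0,0,0,0,0,0],[1,0,0,0,0,0,0],[1,0,0,0,0,0,0],[1,0,0,0,0,0,0],[1,0,0,-25,0,0,0],[1,-30,0,-60,0,0,0],[1,-60,0,-80,0,0,0],[1,-60,0,-80,0,0,0]]';python3 look.py w7 450 -289.5 86; python3 go.py 605 -195 120 -23.6
```

```text
time_s: 18.9
tcp_pos: [0.387, -0.2822, 0.3368]
ee_rot: [[0.992, -0.123, 0.005], [-0.123, -0.992, -0.002], [0.005, 0.001, -1.0]]
wrist_force: [0.2, 0.8, -0.2]
gripper_width: 0.992
gripper_force: 0.0
wrist [ 449.5 -290.4] [80.1 58.3] -7.1 4004 86.2
t 18.95 shift [ 203.9 -113.3   34. ] turn [ 0.  -0.3 16.5] j [-17.  12. -25.   0. -53. 100.] w 0.996
```

View pics/w7.png

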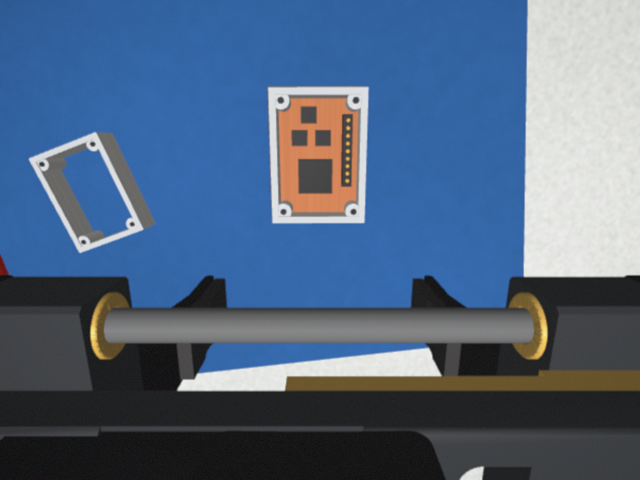

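The computer is square on the wheel module at (318,155). Next, the cover.

```bash
python3 -m creep '[[1,30,-16,0,0,0,3],[1,62,-34,0,0,0,7],[1,94,-52,0,0,0,12],[1,126,-70,0,0,0,16.5],[1,158,-88,0,0,0,16.5],[1,190,-105,0,0,0,16.5],[1,203,-113,20,0,0,16.5],[1,203,-113,33,0,0,16.5]]';python3 -m creep '[[1,0,0,0,0,0,0],[1,0,0,0,0,0,0]]'; python3 look.py w8 651.6 -213.5 12;python3 go.py 651.6 -213.5 2 -23.6
```

```text
time_s: 19.62
tcp_pos: [0.6091, -0.1932, 0.2968]
ee_rot: [[0.918, -0.397, 0.0], [-0.397, -0.918, 0.0], [0.0, -0.0, -1.0]]
wrist_force: [-0.5, 0.7, -0.9]
gripper_width: 1.005
gripper_force: 0.0
time_s: 19.78
tcp_pos: [0.6057, -0.1949, 0.2975]
ee_rot: [[0.917, -0.399, -0.004], [-0.399, -0.917, 0.0], [-0.004, 0.002, -1.0]]
wrist_force: [-0.2, 0.7, -0.0]
gripper_width: 1.003
gripper_force: 0.0
wrist [ 652. -215.] [79.8 58.2] -23.3 9272 12.5
t 19.8333 shift [ 49.5  -1.7 114.8] turn [0.1 0.1 0.1] j [ -3.  28.  -6.   0. -56.  70.] w 1.001
```

View pics/w8.png

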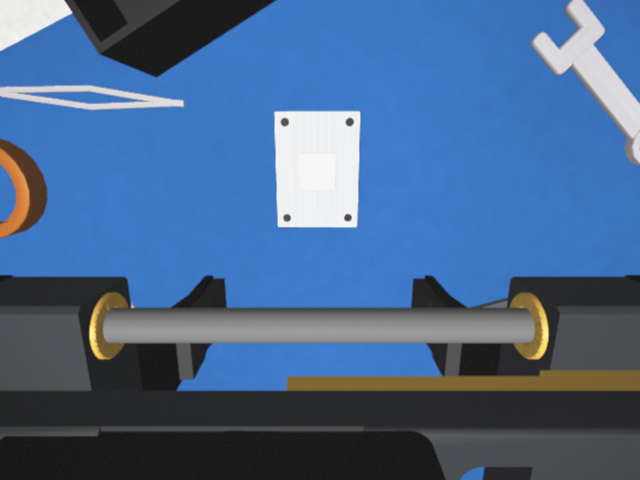

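The cover (white square) is at (318,170), with the tools around it clear of the fingers.

```bash
python3 -m creep '[[1,25,0,0,0,0,0],[1,50.5,-0.5,25,0,0,0],[1,50.5,-0.5,60,0,0,0],[1,50.5,-0.5,88,0,0,0],[1,50.5,-0.5,106,0,0,0],[1,50.5,-0.5,113,0,0,0],[1,50.5,-0.5,114,0,0,0],[1,50.5,-0.5,114,0,0,0]]'; python3 go.py 652 -215 2.5 -23.4
```

```text
time_s: 20.5
tcp_pos: [0.6524, -0.2152, 0.1872]
ee_rot: [[0.917, -0.399, 0.002], [-0.399, -0.917, -0.001], [0.002, -0.0, -1.0]]
wrist_force: [0.1, 1.2, 1.4]
gripper_width: 0.998
gripper_force: 0.0
t 20.5 shift [-0.4 -0.1  2.5] turn [-0.  -0.1 -0.1] j [ -5.  39.  -3.   0. -47.  71.] w 0.998
```

```bash
python3 -m creep '[[1,0,0,1,0,0,0],[1,0,0,2,0,0,0],[0,0,0,2,0,0,0],[-1,0,0,2,0,0,0],[-1,0,0,2,0,0,0],[-1,0,0,2,0,0,0],[-1,0,0,2,0,0,0],[-1,0,0,2,0,0,0]]'; python3 -m creep '[[-1,0,0,-10,0,0,0],[-1,0,0,-45,0,0,0],[-1,0,0,-85,0,0,0],[-1,0,0,-125,0,0,0],[-1,0,0,-140,0,0,0],[-1,0,0,-140,0,0,0]]'; python3 held.py 9; python3 go.py 395 -282 140 -7
```

```text
time_s: 21.17
tcp_pos: [0.652, -0.2148, 0.1838]
ee_rot: [[0.917, -0.399, 0.0], [-0.399, -0.917, -0.0], [0.0, -0.0, -1.0]]
wrist_force: [0.5, -0.2, 0.4]
gripper_width: 0.659
gripper_force: 30.0
time_s: 21.67
tcp_pos: [0.6528, -0.2151, 0.3309]
ee_rot: [[0.917, -0.398, 0.012], [-0.398, -0.917, -0.002], [0.012, -0.002, -1.0]]
wrist_force: [0.5, -0.0, -1.9]
gripper_width: 0.664
gripper_force: 30.0
n 16873 tool x max/min [ 40.1 -34. ] y [-28.3  29.4] rim above tip [14.6 10.8]
front edge slope deg 0.1 front x 40.2
t 21.7167 shift [-208.9  164.2    3.5] turn [ -0.1  -0.3 -16.5] j [ -5.  31.   4.  -0. -62.  71.] w 0.663
```

```bash
python3 -m creep '[[-1,-15,12,0,0,0,-2],[-1,-46,36,0,0,0,-5],[-1,-78,61,0,0,0,-9],[-1,-110,86,0,0,0,-13],[-1,-142,111,0,0,0,-16.5],[-1,-174,136,0,0,0,-16.5],[-1,-200,156,2,0,0,-16.5],[-1,-206,162,4,0,0,-16.5]]'; python3 -m creep '[[-1,0,0,0,0,0,0],[-1,0,0,0,0,0,0]]'; python3 held.py 10; python3 look.py w9 449.5 -290.4 86; python3 go.py 449.6 -290.2 88 -7
```

```text
time_s: 22.38
tcp_pos: [0.3928, -0.281, 0.3179]
ee_rot: [[0.992, -0.126, -0.007], [-0.126, -0.992, 0.004], [-0.007, -0.003, -1.0]]
wrist_force: [0.3, -0.5, -2.0]
gripper_width: 0.659
gripper_force: 30.0
time_s: 22.55
tcp_pos: [0.398, -0.2812, 0.3191]
ee_rot: [[0.992, -0.123, -0.001], [-0.123, -0.992, 0.0], [-0.001, -0.0, -1.0]]
wrist_force: [0.4, -1.0, -0.9]
gripper_width: 0.663
gripper_force: 30.0
n 16847 tool x max/min [ 40. -34.] y [-28.3  29.5] rim above tip [14.8 10.9]
front edge slope deg 0.1 front x 40.1
wrist [ 458.7 -291.6] [60.8 58.2] -7.0 2997 86.2
t 22.65 shift [51.   3.  49.1] turn [-0.  0.  0.] j [-16.  14. -25.   0. -51.  99.] w 0.663
```

```bash
python3 -m creep '[[-1,25,2,0,0,0,0],[-1,51,3.5,2,0,0,0],[-1,51,3.5,15,0,0,0],[-1,51,3.5,30,0,0,0],[-1,51,3.5,40,0,0,0],[-1,51,3.5,44,0,0,0],[-1,51,3.5,44,0,0,0],[-1,51,3.5,44,0,0,0]]'; python3 -m creep '[[-1,0,0,0,0,0,0]]'; python3 go.py 449.6 -290.2 88 -7
```

```text
time_s: 23.32
tcp_pos: [0.449, -0.2908, 0.2759]
ee_rot: [[0.993, -0.122, -0.0], [-0.122, -0.993, -0.0], [0.0, 0.0, -1.0]]
wrist_force: [-0.5, -0.6, -1.3]
gripper_width: 0.66
gripper_force: 30.0
time_s: 23.4
tcp_pos: [0.449, -0.2909, 0.2765]
ee_rot: [[0.993, -0.122, 0.002], [-0.122, -0.993, -0.001], [0.002, 0.001, -1.0]]
wrist_force: [-0.0, -0.6, -1.6]
gripper_width: 0.66
gripper_force: 30.0
t 23.4 shift [ 0.5 -0.8  6.3] turn [ 0.  -0.1  0. ] j [-16.  21. -22.   0. -47.  99.] w 0.66
```

```bash
python3 -m creep '[[-1,0.5,-0.5,1.5,0,0,0],[-1,0.5,-0.5,3,0,0,0],[-1,0.5,-0.5,4.5,0,0,0],[-1,0.5,-0.5,5.5,0,0,0],[-1,0.5,-0.5,6,0,0,0],[-1,0.5,-0.5,6,0,0,0]]'; python3 go.py 449.6 -290.2 88 -7
```

```text
time_s: 23.9
tcp_pos: [0.4491, -0.2904, 0.2698]
ee_rot: [[0.993, -0.122, -0.0], [-0.122, -0.993, -0.0], [-0.0, 0.0, -1.0]]
wrist_force: [-0.6, 0.1, -1.6]
gripper_width: 0.665
gripper_force: 30.0
t 23.9 shift [ 0.5 -0.3 -0.4] turn [ 0.  0. -0.] j [-16.  21. -22.   0. -46.  98.] w 0.665
```

No contact yet; creep on 1.5 mm.

```bash
python3 -m creep '[[-1,0.3,0,0.5,0,0,0],[-1,0.3,0,1,0,0,0],[-1,0.3,0,1.5,0,0,0],[-1,0.3,0,1.5,0,0,0],[-1,0.3,0,1.5,0,0,0]]'
```

```text
time_s: 24.32
tcp_pos: [0.4493, -0.2904, 0.2697]
ee_rot: [[0.993, -0.122, -0.0], [-0.122, -0.993, -0.0], [-0.0, 0.0, -1.0]]
wrist_force: [-3.7, 2.5, 8.8]
gripper_width: 0.664
gripper_force: 30.0
```

```bash
python3 -m creep '[[0.6,0,0,0,0,0,0],[1,0,0,0,0,0,0],[1,0,0,0,0,0,0],[1,0,0,0,0,0,0],[1,0,0,-25,0,0,0],[1,-30,0,-60,0,0,0],[1,-60,0,-80,0,0,0],[1,-60,0,-80,0,0,0]]';python3 -m creep '[[1,0,0,0,0,0,0],[1,0,0,0,0,0,0],[1,0,0,0,0,0,0]]';python3 look.py w10 450 -290 98
python3 - <<'E'
from h import *
p,d,c=cap("side");save(cv2.resize(p[250:450,330:560],(690,600)),"s2")
E
```

```text
time_s: 24.98
tcp_pos: [0.3869, -0.2829, 0.3525]
ee_rot: [[0.992, -0.123, 0.006], [-0.123, -0.992, -0.002], [0.006, 0.001, -1.0]]
wrist_force: [-0.3, 1.1, -0.7]
gripper_width: 0.997
gripper_force: 0.0
time_s: 25.23
tcp_pos: [0.3904, -0.2831, 0.3473]
ee_rot: [[0.993, -0.122, -0.001], [-0.122, -0.993, 0.001], [-0.001, -0.0, -1.0]]
wrist_force: [-0.1, -0.2, -1.0]
gripper_width: 1.002
gripper_force: 0.0
wrist [ 448.9 -290.9] [79.9 58.1] -6.9 12710 98.5
```

View pics/w10.png

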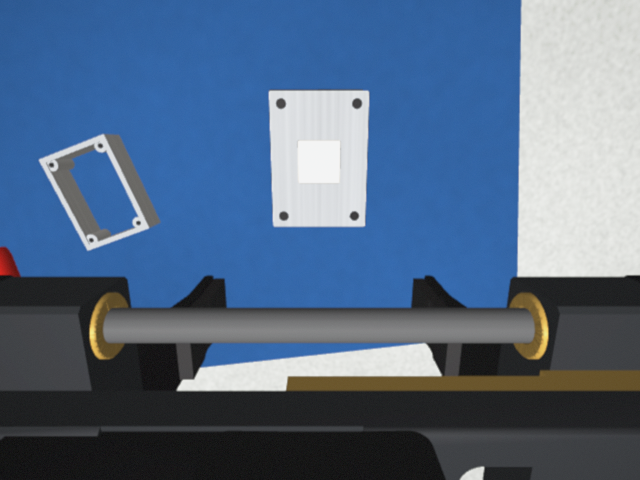

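View pics/s2.png

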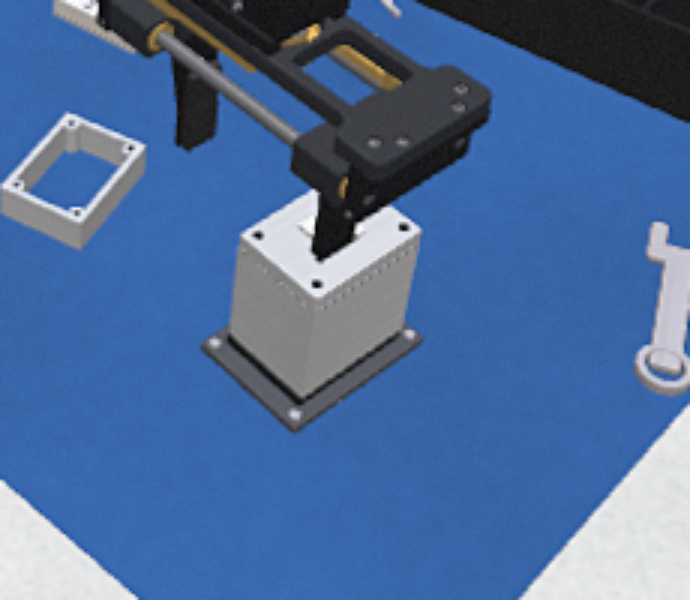

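The full stack stands flush on the jig. The wrist view shows the cover at (318,158), top at 98.5 mm, and the side view shows all the edges aligned with the gripper clear. Handing in.

```bash
python3 -c "from station import r; print(r.finish_job())"
```

```text
the job is handed in; nothing more can be done
None
```

The stack (battery, wheel, computer, cover) is on the jig, each part set within about 1–2 mm of the one below and released, spare frame untouched, and the job was handed in at about 25 s; no verdict was returned.

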